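# Load the steam canner with jars of cherries

### The arm

A 6-joint arm with a two-finger parallel gripper is mounted at the origin on the work surface. World frame = base frame: x ahead of the robot, y to its left, z up, the work surface at z = 0. Lengths are in m, angles in rad, forces in N, time in s.
With the tool pointing down it reaches from about 0.35 to 0.85 m from the base axis. Payload 8.1 kg.
Tool frame: the origin (TCP) lies on the mounting face of the last link; the fingertips stand 186 mm ahead of it and the grasp point (between the pads) lies 167 mm ahead of it; z points along the fingers, y is the line along which they close (so a half turn about z gives the same grasp; the last joint's range is limited). The gripper opens to 93 mm and grips with 3 to 60 N. Pads are 15 mm wide; open, the fingers measure 128 mm over their backs; the gripper's body (75 mm by 188 mm) begins 65 mm behind the grasp point.
Start: joints at [1.044, 0.13, 1.488, -0, 1.523, -0.085], TCP at [0.257, 0.542, 0.405] pointing down, gripper open.
Joint ranges: [-2.96, 2.96], [-0.89, 2.26], [0.02, 2.5], [-1.34, 4.48], [0, 2.73], [-2.66, 2.66]. Speed limits (rad/s): [2.39, 2.39, 2.79, 3.14, 3.14, 3.14].

### API

Orientations are given as a rotation vector (axis times angle).
In Python, from station import env gives the robot as it stands.
- The arm moves only by the shell command python3 shift.py [FORCE], which reads ROWS from standard input. ROWS is a JSON list of rows, 1 to 12 of them, each an object with the fields tx, ty, tz (the shift in units of 5 mm), ax, ay, az (a rotation vector in units of 0.2 rad), jaw (the finger opening in m); a field left out counts as zero (the opening has to be given); each row shifts and turns the commanded pose from where the row before left it, along the tool's axes as they then stand; what a row does not reach is not made up. A row lasts 1/8 s, in which the tool goes at most 0.0625 m and 0.188 rad, less where a joint would pass 70% of its speed; a pose out of reach is approached as far as the arm can. The fingers move at their own pace and stop on an object; FORCE is the grip in N (left out, the last holds). Time passes only in rows, so rows that do not move let the fingers close. It prints the time, the measured TCP pose, the force, the opening and the grip force at its end. Input that does not fit is refused with a message, and nothing moves.
- env.sense(): the state, without advancing time (a new reading comes with each control period).
- env.grab_frame(name): name is "scene" or "top" or "wrist"; returns a dict with "frame" (480x640x3 uint8, red, green, blue), "K" (3x3 intrinsics, pixels), "k1" (the pictures are not rectified: a ray, as slopes to the right and down, at radius r is drawn at 1 + k1 r^2 times it, then the intrinsics apply), "rvec" (rotation vector, rad) and "tvec" (3), from world to camera coordinates, as OpenCV has them. Camera axes: x right, y down, z forward; pixel columns grow to the right and rows downward; lengths in m; the calibration is good to about 2 mm. A picture is of the moment at which its call begins. There is no depth.
- env.sign_off(): hands the job in; it is judged then, once.
The state is a dict: "clock": time; "joints": joint angles; "joint_velocities": joint speeds; "joint_efforts": joint torques, N m; "tcp_pos": TCP position; "orientation": TCP orientation; "force": force on the tool from outside, world axes, zero at the start; "moment": the same for the moment, N m; "gripper_width": finger opening in m; "grasp_force": force on a finger pad.
Only numpy, scipy, OpenCV 4.12 (cv2) and the standard library are available. Lean on these libraries where they do the work, as an engineer would, in place of code of your own. Each camera call takes 0.05 s, during which the arm holds its last target. There are 200 camera calls.

### The job

Process the sealed jars of cherries that stand on the counter: first throw the steam canner's valve lever from the steam notch it stands in to its shut notch, then ease the lid right back until it rests on its stop by itself, and stand every sealed jar upright on the rack inside, setting them down without dropping them. Then lower the lid gently until it is fully shut, and throw the lever into its middle notch; the valve must stay shut as long as the lid is up. Leave the empty open jar and everything else on the counter where it is.

Things in the scene. Friction and masses are not known exactly. Their poses are not given: they have to be found in the camera images.
- canner: the steam canner, a fixed stainless box 310 (its x) x 220 (its y) x 130 mm tall, open on top under its lid; 12 mm walls; chamber 286 (x) x 196 (y) mm inside, 90 mm deep from rim to rack. Origin: centre of its underside; z up; the +y side carries the lid's hinge, the -y side the steam valve
- rack: the flat perforated rack that is the floor of the chamber, 286 x 196 mm; origin: centre of its top surface, 40 mm above the counter and right above the canner's origin; same axes as the canner
- lid (a joint): angle of the lid about its hinge: 0 shut, growing as it is lifted, 1.85 when it leans back on its stop (past upright, where it stays by its weight; released below 1.57 it falls shut). 0.7 kg, turns freely
- lid_hinge (a point): middle of the lid's hinge line, which runs along the canner's x axis on the top edge of its +y side, 130 mm above the counter (fixed)
- lid_handle (a point): middle of the lid's handle, a round black bar 14 mm thick along the canner's x, 130 mm free between its posts, its axis 50 mm above the lid's 10 mm plate, 11 mm in from its front edge. Lid shut: 215 mm to the canner's -y from the hinge line and 60 mm above it. Lid on its stop: the bar is behind the lid, 117 mm to +y of the hinge and 190 mm above it, still free to be taken from above
- valve (a joint): angle of the steam valve's lever, which swings upright, parallel to the canner's -y side, and clicks into three spring notches: 0 = shut (lever leaning 0.55 rad to the canner's -x), 0.55 = middle (upright), 1.10 = full steam (leaning 0.55 rad to +x). Within about 0.2 rad of a notch a spring pulls it in; passing between notches takes a few N at the knob
- valve_pivot (a point): pivot of the valve lever (fixed): 70 mm above the counter, 170 mm to the -y side of the canner's middle and 70 mm to its -x; the pivot's axis is parallel to the canner's y axis
- valve_knob (a point): centre of the ball knob at the lever's end, 26 mm across, 100 mm from the pivot, 47 mm clear of the canner's side; the rod below it is 10 mm thick; moves with the lever
- jar1: one of up to five like sealed jars of cherries: a dark red glass cylinder with a silver lid, 54 mm across, 70 mm tall, about 0.18 kg; origin: centre of its underside, z up. None from the start if it is not there
- jar2: one of up to five like sealed jars of cherries: a dark red glass cylinder with a silver lid, 54 mm across, 70 mm tall, about 0.18 kg; origin: centre of its underside, z up. None from the start if it is not there
- jar3: one of up to five like sealed jars of cherries: a dark red glass cylinder with a silver lid, 54 mm across, 70 mm tall, about 0.18 kg; origin: centre of its underside, z up. None from the start if it is not there
- jar4: one of up to five like sealed jars of cherries: a dark red glass cylinder with a silver lid, 54 mm across, 70 mm tall, about 0.18 kg; origin: centre of its underside, z up. None from the start if it is not there
- jar5: one of up to five like sealed jars of cherries: a dark red glass cylinder with a silver lid, 54 mm across, 70 mm tall, about 0.18 kg; origin: centre of its underside, z up. None from the start if it is not there
- empty_jar: an empty, open glass jar, 72 mm across and 95 mm tall (wider and taller than the sealed jars, no lid), standing among them; origin: centre of its underside; stays where it is
- cherry_bowl: a glass bowl heaped with red cherries, 190 mm across, 100 mm tall; origin under its centre; stays
- funnel: a black jar funnel standing wide end down, 104 mm across, 75 mm tall; origin under its centre; stays
- jar_lids: a stack of spare metal jar lids, 53 mm across, 45 mm tall; origin under its centre; stays
- ladle: a steel ladle lying on the counter, 280 mm long, 65 mm tall; origin on the counter below the middle of its handle; stays

How it is judged:
By the outcome, as a careful person would: the job done as asked, in the order asked, and still so for the second after the job is handed in, with the robot touching nothing.
Of jar1, jar2, jar3, jar4, jar5 only 3 to 5 are there at a start; the rules pass over those that are not, and their reading is None.
At some moment in a run one of jar1, jar2, jar3, jar4, jar5 may be knocked a few centimetres aside while the robot is not near it.
It also fails if it takes over 210 s, if anything falls off the work surface, if the arm or the gripper's body presses on something with over 40 N, if the wrist force passes 120 N, or if a joint passes its speed limit or range.

## Working session

There is one attempt and no reset: what is moved stays moved. The work goes in short steps, Python scripts to look and compute and a shell command to move; the robot and the scene stay as the last step left them, time stands still between calls to the robot, and variables do not carry over. Pictures are saved under pics/ and viewed, at most 14 in all, crops included, and the job is handed in when it is done.

```bash
ls; mkdir -p pics; python3 - <<'E'
from station import env
import cv2
print(env.sense())
for n in ("scene","top"):
    f=env.grab_frame(n); cv2.imwrite(f"pics/{n}0.png",f["frame"][:,:,::-1]); print(n,f["K"],f["k1"],f["rvec"],f["tvec"])
E
```

```text
pics
shift.py
station.py
  5 shift.py
  3 station.py
  8 total
{'clock': 0.0, 'joints': array([ 1.04355532e+00,  1.31161518e-01,  1.48927520e+00, -2.18562167e-07,
        1.52301657e+00, -8.54025910e-02]), 'joint_velocities': array([-0.00037241,  0.001887  , -0.00027868,  0.00143891, -0.00078003,
        0.00049536]), 'joint_efforts': array([-4.90732382e-04, -5.59844935e+01, -4.91754484e+01,  7.68216513e-02,
        3.58023494e-02, -1.03570064e-04]), 'tcp_pos': array([0.25642535, 0.54218795, 0.40368917]), 'orientation': array([-6.88283277e-01, -3.06469232e+00,  2.78622791e-03]), 'force': array([-0.63153478,  0.63259177, -0.09554661]), 'moment': array([ 0.04578484, -0.02922614, -0.02307664]), 'grasp_force': 0.0, 'gripper_width': 0.09315575447450834}
scene [[499.53382249   0.         327.82802047]
 [  0.         499.53382249 239.1615193 ]
 [  0.           0.           1.        ]] -0.07235292298619618 [ 2.16341465  0.66409365 -0.34218249] [-0.37855027 -0.14184896  1.55455721]
top [[454.64576739   0.         315.65455072]
 [  0.         454.64576739 236.38475553]
 [  0.           0.           1.        ]] -0.036538625089516684 [ 2.16781289 -2.17707786  0.15028783] [-0.14867377  0.56568917  1.11250251]
```
View pics/scene0.png

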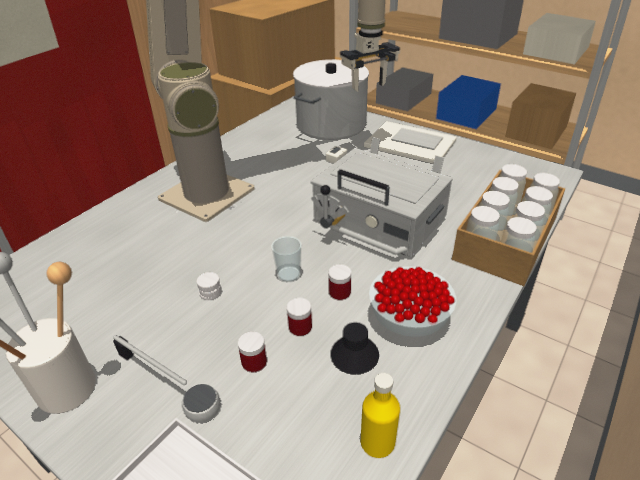

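View pics/top0.png

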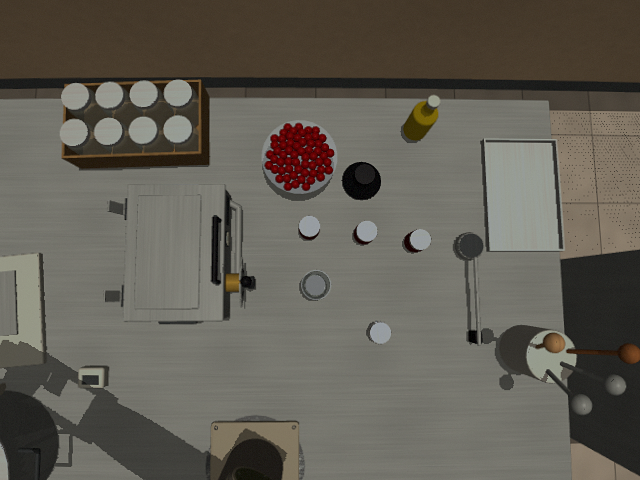

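```bash
cat > h.py <<'E'
import numpy as np, cv2
from scipy.spatial.transform import Rotation as R
def ray(f,uv):
    K=f["K"];k=f["k1"]
    p=cv2.undistortPoints(np.array(uv,float).reshape(-1,1,2),K,np.array([k,0,0,0,0.]))[:,0]
    Rm=cv2.Rodrigues(np.array(f["rvec"],float))[0]
    d=np.c_[p,np.ones(len(p))]@Rm
    return -Rm.T@np.array(f["tvec"]),d
def at(f,uv,z):
    c,d=ray(f,uv); return c+d*((z-c[2])/d[:,2])[:,None]
def proj(f,P):
    return cv2.projectPoints(np.array(P,float).reshape(-1,1,3),np.array(f["rvec"],float),np.array(f["tvec"],float),f["K"],np.array([f["k1"],0,0,0,0.]))[0][:,0]
def save(f,name,box=None,s=1):
    im=f["frame"][:,:,::-1]
    if box: x0,y0,x1,y1=box; im=im[y0:y1,x0:x1]
    cv2.imwrite("pics/"+name,cv2.resize(im,None,fx=s,fy=s,interpolation=cv2.INTER_CUBIC))
def tofrm(env,goal):
    "world vector of goal grasp point minus present, in tool axes"
    s=env.sense();Q=R.from_rotvec(s["orientation"])
    g=s["tcp_pos"]+Q.apply([0,0,.167])
    return Q.inv().apply(np.array(goal)-g),g,Q
E
python3 - <<'E'
from station import env
from h import *
f=env.grab_frame("top")
im=np.array(f["frame"]).astype(int)
save(f,"top1.png",(100,170,300,330),4)
for n,(u,v),z,r in [("j",(309,226),.07,.027),("j",(366,231),.07,.027),("j",(420,239),.07,.027),("lids",(380,332),.045,.0265)]:
    p=im[v-18:v+19,u-18:u+19]
    m=(p.min(2)>150).astype(np.uint8)
    c,rr=cv2.minEnclosingCircle(max(cv2.findContours(m,0,1)[0],key=cv2.contourArea))
    uv=(c[0]+u-18,c[1]+v-18); print(n,uv,rr,at(f,[uv],z).round(4))
print(at(f,[(315,285)],.095),at(f,[(300,158)],.07),at(f,[(362,181)],.04))
E
```

```text
j (309.5, 225.5) 10.12432861328125 [[ 0.5878 -0.1353  0.07  ]]
j (366.6848335266113, 230.58530807495117) 9.981420516967773 [[ 0.5749 -0.2756  0.07  ]]
j (419.95454597473145, 238.9772720336914) 10.022929191589355 [[ 0.5537 -0.4068  0.07  ]]
lids (380.0985908508301, 331.69014167785645) 10.521377563476562 [[ 0.328  -0.3077  0.045 ]]
[[ 0.44252381 -0.14750123  0.095     ]] [[ 0.75788173 -0.11229797  0.07      ]] [[ 0.70648039 -0.27016924  0.04      ]]
```

View pics/top1.png

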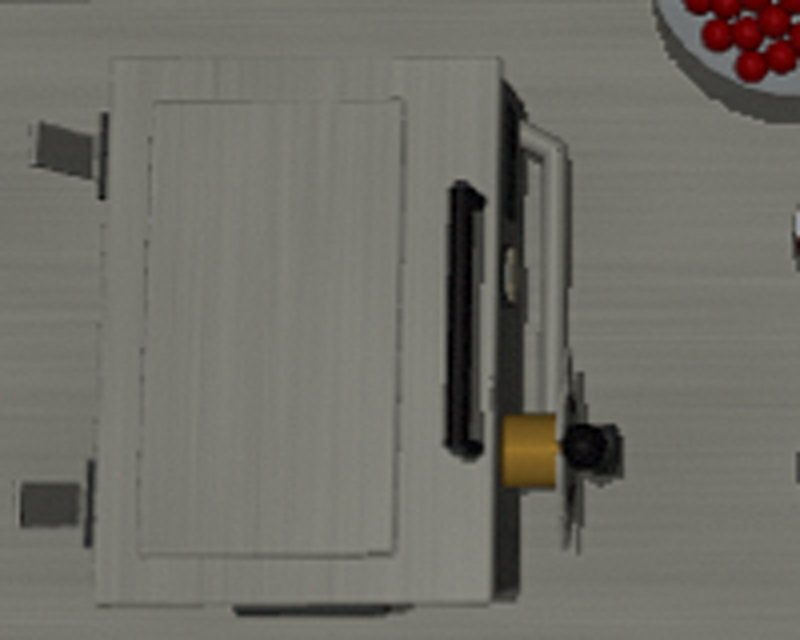

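```bash
python3 - <<'E'
from station import env
from h import *
from scipy.optimize import least_squares
f=env.grab_frame("top")
P=lambda a:[(100+(x+.5)/4-.5,170+(y+.5)/4-.5) for x,y in a]
c=at(f,P([(110,57),(501,57),(492,604),(96,605)]),.14);print(c.round(4))
print("sizes",[np.linalg.norm(c[i]-c[i-1]).round(4) for i in range(4)])
h=at(f,P([(459,185),(459,452)]),.195);print("bar",h.round(4))
x=c[0]-c[3]+c[1]-c[2];yaw=np.arctan2(x[1],x[0])
y2=c[0]-c[1]+c[3]-c[2];print("yaw",yaw,np.arctan2(-y2[0],y2[1]))
ctr=c.mean(0);print("ctr",ctr)
Rz=R.from_euler('z',yaw)
knob=at(f,P([(585,446)]),.155);print("knob",knob, "canner frame",Rz.inv().apply(knob-ctr))
print("bar cf",Rz.inv().apply(h-ctr))
print("cam",ray(f,[(0,0)])[0])
s=env.grab_frame("scene");save(s,"sc1.png",(300,150,470,270),4.7)
# predict
for yw in (yaw,):
  T=lambda p:ctr*[1,1,0]+R.from_euler('z',yw).apply(p)
  pts=[T(p) for p in [(-.07+.052,-.17,.155),(-.065,-.105,.19),(.065,-.105,.19),(-.155,-.11,0),(.155,-.11,0),(-.155,-.11,.13),(.155,-.11,.13),(.155,.11,.13)]]
  print(((proj(s,pts)-[300,150])*4.7).round(0))
E
```

```text
[[0.6764 0.287  0.14  ]
 [0.6757 0.0608 0.14  ]
 [0.3637 0.0605 0.14  ]
 [0.3638 0.2821 0.14  ]]
sizes [np.float64(0.3126), np.float64(0.2263), np.float64(0.312), np.float64(0.2215)]
bar [[0.5919 0.0723 0.195 ]
 [0.4476 0.0695 0.195 ]]
yaw 0.00837494321115733 -0.0016672325494906557
ctr [0.51992728 0.1725933  0.14      ]
knob [[0.45130197 0.00755476 0.155     ]] canner frame [[-0.07000508 -0.16445802  0.015     ]]
bar cf [[ 0.07113667 -0.10084541  0.055     ]
 [-0.07314241 -0.10246422  0.055     ]]
cam [ 0.43293227 -0.12484352  1.17335148]
[[197. 243.]
 [189. 107.]
 [400. 177.]
 [ 61. 339.]
 [520. 521.]
 [ 53. 157.]
 [542. 331.]
 [711. 142.]]
```

View pics/sc1.png

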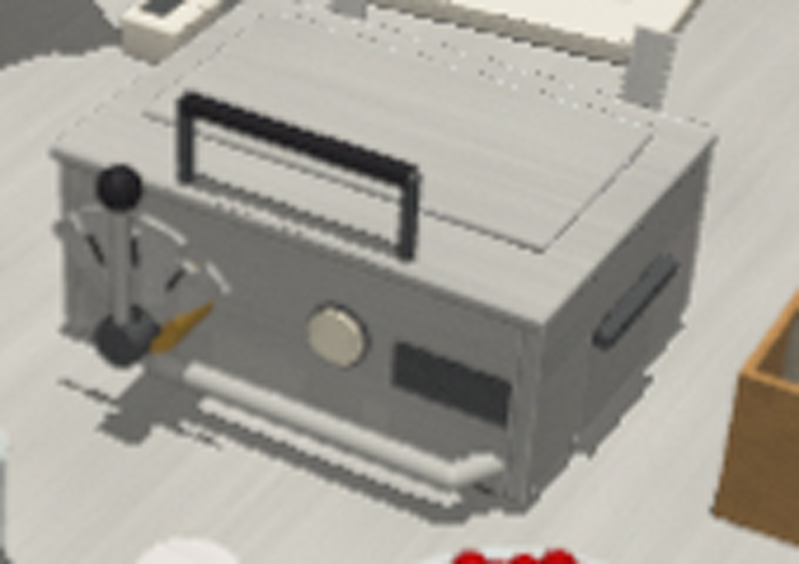

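The manual's scale: shifts go in units of 5 mm and turns go in units of 0.2 rad. Converting my numbers, -0.05 m is -10, 0.188 rad is 0.94.

```bash
cat > go.py <<'E'
# usage: go.py x y z yawdeg : what is left to the goal (grasp point, yaw of tool y), in tool axes
import sys
from station import env
from h import *
x,y,z,yaw=map(float,sys.argv[1:5])
d,g,Q=tofrm(env,(x,y,z)); t=np.radians(yaw)
G=R.from_matrix(np.c_[[np.sin(t),-np.cos(t),0],[np.cos(t),np.sin(t),0],[0,0,-1]])
s=env.sense()
print("grasp",g.round(4),"tool d",d.round(4),"rot",(Q.inv()*G).as_rotvec().round(3),"joints",s["joints"].round(2),"F",s["force"].round(1),"w",s["gripper_width"].round(4),s["grasp_force"])
E
echo '[{"tz":-10,"az":0.94,"jaw":0.06},{"az":0.94,"jaw":0.06},{"az":0.94,"jaw":0.06},{"az":0.94,"jaw":0.06},{"az":0.94,"jaw":0.06},{"az":0.94,"jaw":0.06},{"jaw":0.06}]' | python3 shift.py 20
python3 go.py 0.451 0.006 0.29 0
```

```text
clock: 1.12
tcp_pos: [0.2565, 0.5424, 0.4546]
orientation: [2.216, 2.227, -0.0]
force: [-0.3, 0.4, -0.2]
gripper_width: 0.0599
grasp_force: 0.0Traceback (most recent call last):
  File "go.py", line 7, in <module>
    G=R.from_matrix(np.c_[[np.sin(t),-np.cos(t),0],[np.cos(t),np.sin(t),0],[0,0,-1]])
  File "scipy/spatial/transform/_rotation.pyx", line 1143, in scipy.spatial.transform._rotation.Rotation.from_matrix
ValueError: Non-positive determinant (left-handed or null coordinate frame) in rotation matrix 0: [[ 0.  1.  0.]
 [-1.  0.  0.]
 [ 0.  0. -1.]].
```

```bash
sed -i 's/\[np.sin(t),-np.cos(t),0\]/[-np.sin(t),np.cos(t),0]/' go.py; python3 go.py 0.451 0.006 0.26 0
```

```text
Traceback (most recent call last):
  File "go.py", line 9, in <module>
    print("grasp",g.round(4),"tool d",d.round(4),"rot",(Q.inv()*G).as_rotvec().round(3),"joints",s["joints"].round(2),"F",s["force"].round(1),"w",s["gripper_width"].round(4),s["grasp_force"])
                                                                                                                                                  ^^^^^^^^^^^^^^^^^^^^^^^^
AttributeError: 'float' object has no attribute 'round'
```

```bash
sed -i 's/s\["gripper_width"\].round(4)/round(s["gripper_width"],4)/' go.py; python3 go.py 0.451 0.006 0.26 0
```

```text
grasp [0.2565 0.5424 0.2876] tool d [-0.5373  0.1917  0.0277] rot [-0.     0.     0.005] joints [1.04 0.12 1.41 0.   1.61 1.04] F [-0.3  0.4 -0.2] w 0.0599 0.0
```

To row units: -0.0537 m is -10.74, 0.0192 m is 3.84.

```bash
echo '[{"tx":-10.74,"ty":3.84,"jaw":0.06},{"tx":-10.74,"ty":3.84,"jaw":0.06},{"tx":-10.74,"ty":3.84,"jaw":0.06},{"tx":-10.74,"ty":3.84,"jaw":0.06},{"tx":-10.74,"ty":3.84,"jaw":0.06},{"tx":-10.74,"ty":3.84,"jaw":0.06},{"tx":-10.74,"ty":3.84,"jaw":0.06},{"tx":-10.74,"ty":3.84,"jaw":0.06},{"tx":-10.74,"ty":3.84,"jaw":0.06},{"tx":-10.74,"ty":3.84,"tz":5.54,"jaw":0.06},{"jaw":0.06}]' | python3 shift.py 20
python3 go.py 0.451 0.006 0.16 0
python3 - <<'E'
from station import env
from h import *
f=env.grab_frame("wrist");save(f,"w1.png")
print(proj(f,[(.451,.006,.17),(.52,.071,.19)]))
E
```

```text
clock: 2.5
tcp_pos: [0.4504, 0.0037, 0.4251]
orientation: [-2.216, -2.224, 0.005]
force: [0.2, 0.8, 0.2]
gripper_width: 0.0599
grasp_force: 0.0
grasp [0.4498 0.0036 0.2581] tool d [0.0024 0.0016 0.0981] rot [-0.004  0.     0.004] joints [-0.11 -0.29  1.85 -0.    1.59 -0.11] F [0.2 0.8 0.2] w 0.0599 0.0
[[325.32117404 249.23345997]
 [435.74216996 158.07916879]]
```

View pics/w1.png

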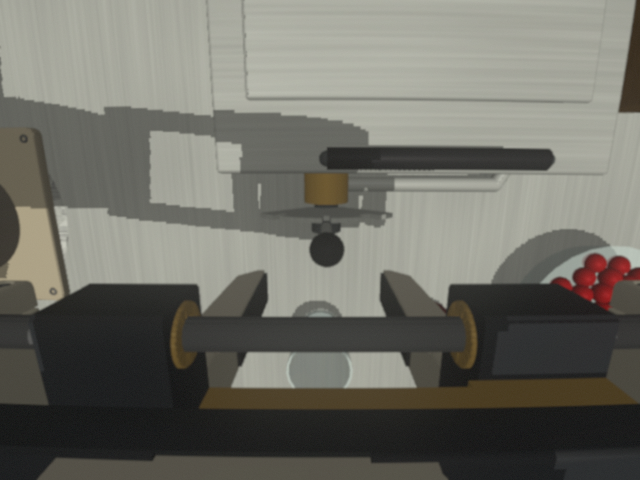

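To row units: 0.0016 m is 0.32, 0.051 m is 10.2.

```bash
echo '[{"tx":0.48,"ty":0.32,"tz":10,"jaw":0.06},{"tz":10.2,"jaw":0.06},{"jaw":0.036},{"jaw":0.036},{"jaw":0.036}]' | python3 shift.py 20
echo '[{"ty":-2,"jaw":0.036},{"ty":-2,"jaw":0.036},{"ty":-2,"jaw":0.036},{"ty":-2,"jaw":0.036},{"ty":-2,"jaw":0.036},{"ty":-1,"jaw":0.036},{"jaw":0.036},{"jaw":0.036}]' | python3 shift.py
python3 go.py 0.399 0.006 0.155 0
```

```text
clock: 3.18
tcp_pos: [0.453, 0.0096, 0.3295]
orientation: [2.213, 2.225, 0.005]
force: [-1.4, -0.9, -0.5]
gripper_width: 0.0376
grasp_force: 0.0
clock: 4.18
tcp_pos: [0.3971, 0.0091, 0.3265]
orientation: [2.217, 2.226, 0.0]
force: [-1.0, 0.2, 0.1]
gripper_width: 0.036
grasp_force: 0.0
grasp [0.3971 0.0091 0.1595] tool d [-0.0031  0.0019  0.0045] rot [0.    0.    0.004] joints [-0.11 -0.4   2.12 -0.    1.43 -0.11] F [-1.   0.2  0.1] w 0.036 0.0
```

```bash
echo '[{"jaw":0.07},{"jaw":0.07},{"jaw":0.07},{"tz":-10,"jaw":0.07},{"tz":-10,"jaw":0.07},{"tx":-6,"tz":-10,"jaw":0.07},{"jaw":0.07}]' | python3 shift.py
python3 - <<'E'
from station import env
from h import *
f=env.grab_frame("wrist");
print(proj(f,[(.399,.006,.155),(.451,.006,.17)]))
cv2.imwrite("pics/w2.png",cv2.resize(f["frame"][100:400,100:540,::-1],None,fx=1,fy=1))
t=env.grab_frame("top");save(t,"t2.png",(100,170,340,330),2.5)
E
python3 go.py 0.522 0.071 0.26 90
```

```text
clock: 5.05
tcp_pos: [0.3977, -0.0221, 0.4811]
orientation: [2.214, 2.219, 0.006]
force: [-0.8, 0.3, -0.5]
gripper_width: 0.0697
grasp_force: 0.0
[[321.98057397 201.60796387]
 [381.25657732 203.83356728]]
grasp [ 0.3973 -0.0211  0.3095] tool d [0.0917 0.1249 0.0496] rot [ 1.000e-03  1.000e-03 -1.568e+00] joints [-0.18 -0.46  1.88  0.    1.71 -0.19] F [ 0.2  0.9 -0.4] w 0.07 0.0
```

View pics/w2.png

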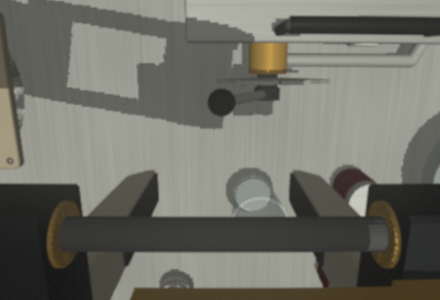

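```bash
echo '[{"az":-0.8715,"jaw":0.06},{"az":-0.8715,"jaw":0.06},{"az":-0.8715,"jaw":0.06},{"az":-0.8715,"jaw":0.06},{"az":-0.8715,"jaw":0.06},{"az":-0.8715,"jaw":0.06},{"az":-0.8715,"jaw":0.06},{"az":-0.8715,"jaw":0.06},{"az":-0.8715,"jaw":0.06},{"jaw":0.06}]' | python3 shift.py
python3 go.py 0.522 0.071 0.26 90.5
```

```text
clock: 6.4
tcp_pos: [0.3969, -0.0204, 0.4746]
orientation: [0.002, -3.139, -0.001]
force: [0.2, -0.7, -0.2]
gripper_width: 0.0598
grasp_force: 0.0
grasp [ 0.3964 -0.0203  0.3076] tool d [-0.1258  0.0911  0.0473] rot [ 0.001 -0.003 -0.007] joints [-0.18 -0.45  1.88  0.    1.71 -1.75] F [ 0.2 -0.7 -0.2] w 0.0598 0.0
```

```bash
echo '[{"tx":-8.38,"ty":6.08,"az":-0.035,"jaw":0.06},{"tx":-8.38,"ty":6.08,"jaw":0.06},{"tx":-8.4,"ty":6.06,"tz":4,"jaw":0.06},{"tz":5.46,"jaw":0.06},{"tz":7,"jaw":0.06},{"tz":7,"jaw":0.06},{"jaw":0.06}]' | python3 shift.py
python3 go.py 0.522 0.071 0.19 90.5
echo '[{"jaw":0.0},{"jaw":0.0},{"jaw":0.0},{"jaw":0.0},{"jaw":0.0}]' | python3 shift.py 15
python3 go.py 0.522 0.071 0.19 90.5
```

```text
clock: 7.28
tcp_pos: [0.5207, 0.0713, 0.3549]
orientation: [0.009, -3.133, 0.0]
force: [-0.6, 0.2, 0.5]
gripper_width: 0.0603
grasp_force: 0.0
grasp [0.5194 0.0713 0.1879] tool d [-0.0026 -0.0003 -0.0022] rot [-0.    -0.008 -0.003] joints [ 0.04 -0.04  1.75  0.    1.43 -1.54] F [-0.6  0.2  0.5] w 0.0603 0.0
clock: 7.9
tcp_pos: [0.5223, 0.071, 0.3594]
orientation: [-0.014, 3.141, -0.0]
force: [-1.1, -0.5, 0.5]
gripper_width: 0.0142
grasp_force: 1.6
grasp [0.5224 0.071  0.1924] tool d [ 0.0004 -0.      0.0024] rot [-0.  0.  0.] joints [ 0.04 -0.04  1.75 -0.    1.43 -1.54] F [-1.1 -0.5  0.5] w 0.0142 1.6108033061027527
```

```bash
python3 - <<'E'
import numpy as np
a=np.linspace(0,1.85,25);p=2.869-a
y=.2232*np.cos(p);z=.2232*np.sin(p)
print([[0,round(u,4),round(-v,4)] for u,v in zip(np.diff(y),np.diff(z))])
E
```

```text
[[0, np.float64(0.0053), np.float64(-0.0164)], [0, np.float64(0.0065), np.float64(-0.0159)], [0, np.float64(0.0077), np.float64(-0.0154)], [0, np.float64(0.0089), np.float64(-0.0147)], [0, np.float64(0.01), np.float64(-0.014)], [0, np.float64(0.011), np.float64(-0.0132)], [0, np.float64(0.012), np.float64(-0.0123)], [0, np.float64(0.0129), np.float64(-0.0113)], [0, np.float64(0.0138), np.float64(-0.0103)], [0, np.float64(0.0145), np.float64(-0.0092)], [0, np.float64(0.0152), np.float64(-0.0081)], [0, np.float64(0.0158), np.float64(-0.0069)], [0, np.float64(0.0162), np.float64(-0.0056)], [0, np.float64(0.0166), np.float64(-0.0044)], [0, np.float64(0.0169), np.float64(-0.0031)], [0, np.float64(0.0171), np.float64(-0.0018)], [0, np.float64(0.0172), np.float64(-0.0005)], [0, np.float64(0.0172), np.float64(0.0009)], [0, np.float64(0.0171), np.float64(0.0022)], [0, np.float64(0.0168), np.float64(0.0035)], [0, np.float64(0.0165), np.float64(0.0048)], [0, np.float64(0.0161), np.float64(0.006)], [0, np.float64(0.0156), np.float64(0.0073)], [0, np.float64(0.015), np.float64(0.0084)]]
```

To row units: -0.0164 m is -3.28, -0.0159 m is -3.18.

```bash
echo '[{"jaw":0},{"jaw":0},{"ty":1.06,"tz":-3.28,"jaw":0},{"ty":1.3,"tz":-3.18,"jaw":0},{"ty":1.54,"tz":-3.08,"jaw":0},{"ty":1.78,"tz":-2.94,"jaw":0},{"ty":2,"tz":-2.8,"jaw":0},{"ty":2.2,"tz":-2.64,"jaw":0},{"jaw":0}]' | python3 shift.py 25
python3 go.py 0.522 0.1204 0.2796 90.5
```

```text
clock: 9.02
tcp_pos: [0.522, 0.1196, 0.4507]
orientation: [-0.013, 3.14, -0.005]
force: [-1.7, -13.1, 6.4]
gripper_width: 0.0133
grasp_force: 25.0
grasp [0.5223 0.119  0.2837] tool d [0.0003 0.0014 0.0041] rot [-0.003  0.002 -0.001] joints [ 0.13 -0.06  1.6  -0.    1.6  -1.45] F [ -1.7 -13.1   6.4] w 0.0133 25.008266866207123
```

```bash
echo '[{"ty":-0.6,"tz":-0.6,"jaw":0},{"ty":2.4,"tz":-2.46,"jaw":0},{"ty":2.58,"tz":-2.26,"jaw":0},{"ty":2.76,"tz":-2.06,"jaw":0},{"ty":2.9,"tz":-1.84,"jaw":0},{"jaw":0}]' | python3 shift.py
python3 go.py 0.522 0.1736 0.3227 90.5
```

```text
clock: 9.78
tcp_pos: [0.5216, 0.1709, 0.4959]
orientation: [-0.015, 3.14, -0.0]
force: [2.7, -5.9, 5.2]
gripper_width: 0.013
grasp_force: 25.0
grasp [0.522  0.1709 0.3289] tool d [-0.0001  0.0027  0.0062] rot [-0.     0.002  0.001] joints [ 0.22 -0.03  1.49 -0.    1.68 -1.36] F [ 2.7 -5.9  5.2] w 0.013 24.997090995311737
```

To row units: 0.0172 m is 3.44, 0.0171 m is 3.42.

```bash
echo '[{"ty":2.84,"tz":-2.02,"jaw":0},{"ty":3.16,"tz":-1.38,"jaw":0},{"ty":3.24,"tz":-1.12,"jaw":0},{"ty":3.32,"tz":-0.88,"jaw":0},{"ty":3.38,"tz":-0.62,"jaw":0},{"ty":3.42,"tz":-0.36,"jaw":0},{"ty":3.44,"tz":-0.1,"jaw":0},{"jaw":0}]' | python3 shift.py
python3 go.py 0.522 0.287 0.353 90.5
```

```text
clock: 10.78
tcp_pos: [0.5209, 0.2855, 0.5273]
orientation: [-0.015, 3.139, 0.002]
force: [6.5, -1.3, 2.9]
gripper_width: 0.0128
grasp_force: 25.0
grasp [0.5213 0.2857 0.3603] tool d [-0.0007  0.0013  0.0073] rot [0.001 0.002 0.001] joints [ 0.42  0.1   1.3   0.    1.74 -1.17] F [ 6.5 -1.3  2.9] w 0.0128 25.016128420829773
```

```bash
echo '[{"ty":3.44,"tz":0.18,"jaw":0},{"ty":3.42,"tz":0.44,"jaw":0},{"ty":3.36,"tz":0.7,"jaw":0},{"ty":3.3,"tz":0.96,"jaw":0},{"ty":3.22,"tz":1.2,"jaw":0},{"ty":1.6,"tz":0.72,"jaw":0},{"jaw":0}]' | python3 shift.py
python3 go.py 0.522 0.403 0.32 90.5
```

```text
clock: 11.65
tcp_pos: [0.5201, 0.377, 0.5055]
orientation: [-0.015, 3.141, 0.001]
force: [7.0, 1.6, 0.8]
gripper_width: 0.0132
grasp_force: 25.0
grasp [0.5203 0.3771 0.3385] tool d [-0.002   0.0258  0.0185] rot [0.001 0.001 0.001] joints [ 0.55  0.23  1.2   0.    1.71 -1.03] F [7.  1.6 0.8] w 0.0132 25.012929439544678
```

To row units: 0.005 m is 1, 0.004 m is 0.8.

```bash
echo '[{"ty":1,"tz":0.46,"jaw":0},{"ty":1,"tz":0.5,"jaw":0},{"ty":1,"tz":0.54,"jaw":0},{"ty":0.8,"tz":0.44,"jaw":0},{"jaw":0}]' | python3 shift.py
echo '[{"ty":0.6,"tz":0.36,"jaw":0},{"ty":0.6,"tz":0.38,"jaw":0},{"jaw":0}]' | python3 shift.py
```

```text
clock: 12.28
tcp_pos: [0.5199, 0.3956, 0.4957]
orientation: [-0.014, 3.141, 0.001]
force: [6.4, 0.7, -0.6]
gripper_width: 0.0132
grasp_force: 25.0
clock: 12.65
tcp_pos: [0.5199, 0.4014, 0.492]
orientation: [-0.014, 3.141, 0.001]
force: [6.4, -0.1, 0.2]
gripper_width: 0.0129
grasp_force: 25.0
```

```bash
echo '[{"ty":0.6,"tz":0.36,"jaw":0},{"ty":0.6,"tz":0.38,"jaw":0},{"jaw":0}]' | python3 shift.py
echo '[{"ty":0.4,"tz":0.2,"jaw":0},{"ty":0.4,"tz":0.2,"jaw":0},{"jaw":0}]' | python3 shift.py
```

```text
clock: 13.02
tcp_pos: [0.52, 0.4039, 0.4912]
orientation: [-0.008, 3.141, -0.01]
force: [-3.8, -23.1, 16.8]
gripper_width: 0.0132
grasp_force: 25.0
clock: 13.4
tcp_pos: [0.5202, 0.4051, 0.4909]
orientation: [-0.003, 3.141, -0.019]
force: [-9.6, -42.7, 27.2]
gripper_width: 0.0134
grasp_force: 25.0
```

To row units: -0.006 m is -1.2, -0.003 m is -0.6.

```bash
echo '[{"ty":-1.2,"tz":-0.6,"jaw":0},{"jaw":0}]' | python3 shift.py
echo '[{"jaw":0.022},{"jaw":0.03},{"jaw":0.045},{"jaw":0.06},{"jaw":0.06},{"tz":-6,"jaw":0.06},{"tz":-10,"jaw":0.06},{"tz":-2,"jaw":0.06}]' | python3 shift.py
python3 go.py 0.58 -0.135 0.2 90
python3 - <<'E'
from station import env
from h import *
f=env.grab_frame("scene");save(f,"s3.png")
E
```

```text
clock: 13.65
tcp_pos: [0.52, 0.4031, 0.4912]
orientation: [-0.01, 3.141, -0.004]
force: [0.2, -12.4, 9.2]
gripper_width: 0.0133
grasp_force: 25.0
clock: 14.65
tcp_pos: [0.519, 0.4052, 0.5852]
orientation: [-0.014, 3.136, 0.006]
force: [0.1, 0.1, -0.8]
gripper_width: 0.06
grasp_force: 0.0
grasp [0.52   0.4059 0.4182] tool d [-0.0538 -0.5423  0.2164] rot [0.004 0.006 0.009] joints [ 0.59  0.3   0.97  0.    1.87 -0.99] F [ 0.1  0.1 -0.8] w 0.06 0.0
```

View pics/s3.png

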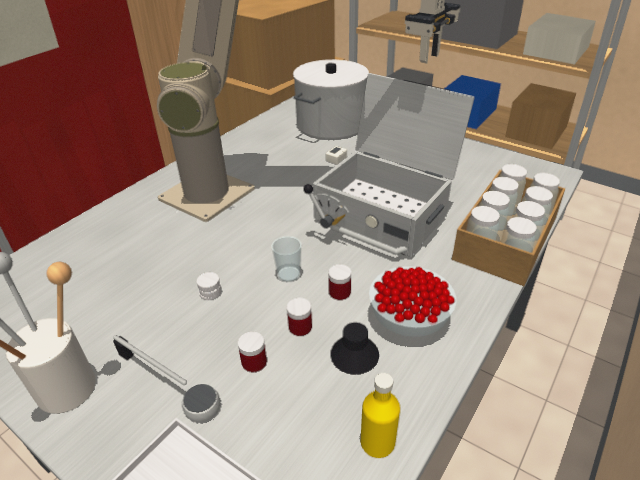

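```bash
cat > jars.py <<'E'
from station import env
from h import *
f=env.grab_frame("top");im=f["frame"].astype(int)
m=((im.min(2)>150)&(im.max(2)-im.min(2)<40)).astype(np.uint8)
m[:,:295]=0;m[:,455:]=0;m[:200]=0
for c in cv2.findContours(m,0,1)[0]:
    if cv2.contourArea(c)>100:
        (u,v),r=cv2.minEnclosingCircle(c); print(round(u,1),round(v,1),round(r,1),at(f,[(u,v)],.07).round(4)[0][:2])
E
python3 jars.py
echo '[{"tx":-1.2,"ty":-12,"az":0.02,"jaw":0.08},{"tx":-1.4,"ty":-12,"az":0.025,"jaw":0.08},{"tx":-1.4,"ty":-12,"jaw":0.08},{"tx":-1.4,"ty":-12,"jaw":0.08},{"tx":-1.4,"ty":-12,"tz":1.2,"jaw":0.08},{"tx":-1.4,"ty":-11,"tz":6,"jaw":0.08},{"tx":-1.4,"ty":-10,"tz":7,"jaw":0.08},{"tx":-1.4,"ty":-10,"tz":7,"jaw":0.08},{"tx":-1.4,"ty":-9,"tz":8,"jaw":0.08},{"ty":-8,"tz":9,"jaw":0.08},{"tz":10,"jaw":0.08},{"jaw":0.08}]' | python3 shift.py
python3 go.py 0.588 -0.135 0.05 90
```

```text
380.1 331.8 10.7 [ 0.33   -0.3037]
420.1 239.1 10.2 [ 0.5534 -0.4072]
366.5 230.5 10.1 [ 0.5751 -0.2752]
308.9 225.7 10.3 [ 0.5873 -0.1338]
clock: 16.25
tcp_pos: [0.5794, -0.1338, 0.3322]
orientation: [-0.002, -3.13, -0.006]
force: [-0.2, 0.9, -0.1]
gripper_width: 0.0805
grasp_force: 0.0
grasp [ 0.5774 -0.1331  0.1653] tool d [-0.012  -0.0023  0.1151] rot [ 0.004 -0.012 -0.001] joints [-0.31  0.17  1.58  0.    1.41 -1.88] F [-0.2  0.9 -0.1] w 0.0805 0.0
```

To row units: 0.01 m is 2, -0.0015 m is -0.3.

```bash
echo '[{"tx":-1.8,"ty":-0.3,"tz":6,"jaw":0.08},{"tz":8,"jaw":0.08},{"tz":7,"jaw":0.08},{"tz":2,"jaw":0.08},{"jaw":0.08},{"jaw":0.08}]' | python3 shift.py
python3 go.py 0.5875 -0.1345 0.05 90
```

```text
clock: 17.0
tcp_pos: [0.5921, -0.1357, 0.2269]
orientation: [-0.0, 3.138, -0.002]
force: [-0.2, -0.5, 1.1]
gripper_width: 0.08
grasp_force: 0.0
grasp [ 0.5926 -0.1359  0.0599] tool d [0.0052 0.0014 0.0099] rot [-0.001  0.003  0.   ] joints [-0.31  0.3   1.63 -0.    1.21 -1.88] F [-0.2 -0.5  1.1] w 0.08 0.0
```

To row units: 0.008 m is 1.6, 0.005 m is 1.

```bash
echo '[{"tx":1,"ty":0.2,"tz":1.6,"jaw":0.08},{"jaw":0.08},{"jaw":0.04},{"jaw":0.04},{"jaw":0.04},{"jaw":0.04}]' | python3 shift.py 15
python3 go.py 0.6085 0.17 0.2 90
```

```text
clock: 17.75
tcp_pos: [0.5862, -0.1347, 0.2165]
orientation: [0.0, 3.141, -0.0]
force: [-0.4, -1.5, -0.1]
gripper_width: 0.0541
grasp_force: 15.0
grasp [ 0.5862 -0.1347  0.0495] tool d [-0.0223  0.3047 -0.1505] rot [-0.  0. -0.] joints [-0.31  0.3   1.65 -0.    1.19 -1.88] F [-0.4 -1.5 -0.1] w 0.0541 15.000004470348358
```

To row units: 0.05 m is 10, -0.04 m is -8.

```bash
echo '[{"tz":-6,"jaw":0.04},{"tz":-8,"jaw":0.04},{"tz":-8,"jaw":0.04},{"ty":6,"tz":-8,"jaw":0.04},{"tx":-0.8,"ty":10,"jaw":0.04},{"tx":-1,"ty":10,"jaw":0.04},{"tx":-1,"ty":10,"jaw":0.04},{"tx":-1,"ty":10,"jaw":0.04},{"tx":-1,"ty":8,"jaw":0.04},{"ty":6,"jaw":0.04},{"ty":1,"jaw":0.04},{"jaw":0.04}]' | python3 shift.py 20
python3 go.py 0.610 0.17 0.0895 90
```

```text
clock: 19.25
tcp_pos: [0.61, 0.1702, 0.3659]
orientation: [0.001, -3.141, 0.001]
force: [0.4, -0.1, -2.0]
gripper_width: 0.0536
grasp_force: 20.0
grasp [0.6098 0.1701 0.1989] tool d [-3.000e-04 -1.000e-04  1.094e-01] rot [-0.001 -0.001  0.   ] joints [ 0.19  0.24  1.44 -0.    1.47 -1.38] F [ 0.4 -0.1 -2. ] w 0.0536 19.999723434448242
```

To row units: 0.035 m is 7, 0.03 m is 6.

```bash
echo '[{"tz":6,"jaw":0.04},{"tz":7,"jaw":0.04},{"tz":5,"jaw":0.04},{"tz":2,"jaw":0.04},{"tz":0.8,"jaw":0.04},{"jaw":0.04},{"jaw":0.04}]' | python3 shift.py
python3 go.py 0.610 0.17 0.0895 90
```

```text
clock: 20.12
tcp_pos: [0.6106, 0.1704, 0.2638]
orientation: [0.0, 3.14, 0.001]
force: [-0.5, -0.2, -1.9]
gripper_width: 0.0534
grasp_force: 20.0
grasp [0.611  0.1705 0.0968] tool d [ 0.001  -0.0005  0.0073] rot [ 0.     0.002 -0.   ] joints [ 0.19  0.32  1.53 -0.    1.29 -1.38] F [-0.5 -0.2 -1.9] w 0.0534 19.99971628189087
```

```bash
echo '[{"tz":0.6,"jaw":0.04},{"tz":0.4,"jaw":0.04},{"tz":0.2,"jaw":0.04},{"jaw":0.04}]' | python3 shift.py
python3 go.py 0.610 0.17 0.0895 90
echo '[{"tz":0.2,"jaw":0.04},{"tz":0.2,"jaw":0.04},{"jaw":0.04}]' | python3 shift.py
```

```text
clock: 20.62
tcp_pos: [0.6101, 0.1704, 0.2566]
orientation: [-0.0, -3.142, -0.0]
force: [-2.1, -0.4, 1.0]
gripper_width: 0.0536
grasp_force: 20.0
grasp [0.6101 0.1704 0.0896] tool d [ 0.0001 -0.0004  0.0001] rot [ 0. -0. -0.] joints [ 0.19  0.33  1.53  0.    1.28 -1.38] F [-2.1 -0.4  1. ] w 0.0536 20.00003546476364
clock: 21.0
tcp_pos: [0.6102, 0.1705, 0.2566]
orientation: [-0.0, 3.141, -0.0]
force: [-9.7, -1.4, 15.5]
gripper_width: 0.0535
grasp_force: 20.0
```

```bash
echo '[{"tz":-0.3,"jaw":0.04},{"jaw":0.06},{"jaw":0.07},{"jaw":0.08},{"jaw":0.08},{"tz":-6,"jaw":0.08},{"tz":-10,"jaw":0.08},{"tz":-8,"jaw":0.08},{"tx":2,"ty":-10,"jaw":0.08},{"tx":2,"ty":-12,"jaw":0.08},{"tx":2,"ty":-12,"jaw":0.08},{"tx":1,"ty":-12,"jaw":0.08}]' | python3 shift.py
python3 jars.py
python3 go.py 0.575 -0.2756 0.11 90
```

```text
clock: 22.5
tcp_pos: [0.5744, -0.0612, 0.3761]
orientation: [-0.001, 3.141, -0.0]
force: [1.2, -1.4, -0.1]
gripper_width: 0.08
grasp_force: 0.0
380.0 331.8 11.0 [ 0.3301 -0.3034]
420.0 239.1 10.2 [ 0.5533 -0.4069]
366.5 230.5 10.1 [ 0.5751 -0.2752]
grasp [ 0.5738 -0.0685  0.2091] tool d [-0.002  -0.2066  0.1   ] rot [-0.004 -0.    -0.004] joints [-0.2   0.09  1.59 -0.    1.47 -1.77] F [-0.3 -4.9  1.6] w 0.08 0.0
```

To row units: -0.055 m is -11, -0.05 m is -10.

```bash
echo '[{"ty":-10,"jaw":0.08},{"ty":-11,"jaw":0.08},{"tx":-0.4,"ty":-10,"tz":4,"jaw":0.08},{"ty":-8,"tz":8,"jaw":0.08},{"ty":-2.3,"tz":8,"jaw":0.08},{"jaw":0.08},{"jaw":0.08}]' | python3 shift.py 15
python3 go.py 0.575 -0.2754 0.05 90
```

```text
clock: 23.42
tcp_pos: [0.5776, -0.2656, 0.2774]
orientation: [-0.001, 3.14, -0.001]
force: [0.6, -0.4, 0.9]
gripper_width: 0.0797
grasp_force: 0.0
grasp [ 0.5778 -0.2657  0.1104] tool d [ 0.0029 -0.0097  0.0604] rot [-0.     0.001  0.   ] joints [-0.51  0.31  1.51  0.    1.31 -2.08] F [ 0.6 -0.4  0.9] w 0.0797 0.0
```

To row units: 0.03 m is 6, 0.022 m is 4.4.

```bash
echo '[{"tx":0.6,"ty":-1.94,"jaw":0.08},{"tz":6,"jaw":0.08},{"tz":4.4,"jaw":0.08},{"tz":1.6,"jaw":0.08},{"jaw":0.08},{"jaw":0.04},{"jaw":0.04},{"jaw":0.04},{"jaw":0.04}]' | python3 shift.py 20
python3 go.py 0.521 0.17 0.2 90
```

```text
clock: 24.55
tcp_pos: [0.5743, -0.276, 0.2165]
orientation: [0.0, 3.141, -0.001]
force: [-1.0, -0.2, 2.8]
gripper_width: 0.0536
grasp_force: 20.0
grasp [ 0.5744 -0.276   0.0495] tool d [ 0.0533  0.446  -0.1508] rot [-0.001  0.001 -0.   ] joints [-0.53  0.38  1.55 -0.    1.21 -2.1 ] F [-1.  -0.2  2.8] w 0.0536 20.00057101249695
```

```bash
echo '[{"tz":-6,"jaw":0.04},{"tz":-8,"jaw":0.04},{"tz":-9,"jaw":0.04},{"tx":1.16,"ty":6,"tz":-7.16,"jaw":0.04},{"tx":1.2,"ty":10.8,"jaw":0.04},{"tx":1.2,"ty":11.6,"jaw":0.04},{"tx":1.2,"ty":11.6,"jaw":0.04},{"tx":1.2,"ty":11.6,"jaw":0.04},{"tx":1.2,"ty":11.6,"jaw":0.04},{"tx":1.2,"ty":11,"jaw":0.04},{"tx":1.2,"ty":9,"jaw":0.04},{"tx":1.1,"ty":6,"jaw":0.04}]' | python3 shift.py
echo '[{"jaw":0.04},{"jaw":0.04}]' | python3 shift.py
python3 go.py 0.521 0.17 0.0895 90
```

```text
clock: 26.05
tcp_pos: [0.52, 0.1723, 0.3664]
orientation: [0.002, -3.141, -0.0]
force: [0.4, 0.0, -0.6]
gripper_width: 0.0536
grasp_force: 20.0
clock: 26.3
tcp_pos: [0.5208, 0.1697, 0.3664]
orientation: [0.0, -3.141, 0.001]
force: [-0.9, 0.4, -1.7]
gripper_width: 0.0535
grasp_force: 20.0
grasp [0.5207 0.1696 0.1994] tool d [-0.0004  0.0004  0.1099] rot [-0.001 -0.     0.   ] joints [ 0.22  0.01  1.68 -0.    1.45 -1.35] F [-0.9  0.4 -1.7] w 0.0535 19.999630451202393
```

To row units: 0.035 m is 7, 0.03 m is 6.

```bash
echo '[{"tz":6,"jaw":0.04},{"tz":7,"jaw":0.04},{"tz":5,"jaw":0.04},{"tz":2,"jaw":0.04},{"tz":1,"jaw":0.04},{"tz":0.4,"jaw":0.04},{"tz":0.4,"jaw":0.04},{"jaw":0.04},{"jaw":0.04}]' | python3 shift.py
python3 go.py 0.521 0.17 0.0895 90
```

```text
clock: 27.42
tcp_pos: [0.5209, 0.1703, 0.258]
orientation: [0.0, 3.141, 0.0]
force: [-0.1, 0.3, -1.8]
gripper_width: 0.0538
grasp_force: 20.0
grasp [0.521  0.1703 0.091 ] tool d [-0.     -0.0003  0.0015] rot [ 0.     0.001 -0.   ] joints [ 0.22  0.11  1.79 -0.    1.24 -1.35] F [-0.1  0.3 -1.8] w 0.0538 19.999699294567108
```

The manual's scale: shifts go in units of 5 mm and turns go in units of 0.2 rad. Converting my numbers, 0.001 m is 0.2.

```bash
echo '[{"tz":0.2,"jaw":0.04},{"tz":0.2,"jaw":0.04},{"jaw":0.04},{"jaw":0.04}]' | python3 shift.py
```

```text
clock: 27.92
tcp_pos: [0.5209, 0.1703, 0.2565]
orientation: [0.0, 3.141, 0.0]
force: [-2.8, 0.2, 5.5]
gripper_width: 0.0535
grasp_force: 20.0
```

Seated. Release and go to the third jar.

To row units: -0.06 m is -12, -0.05 m is -10.

```bash
echo '[{"tz":-0.06,"jaw":0.058},{"jaw":0.065},{"jaw":0.08},{"jaw":0.08},{"tz":-6,"jaw":0.08},{"tz":-10,"jaw":0.08},{"tz":-6,"jaw":0.08},{"tx":-1.2,"ty":-10,"jaw":0.08},{"tx":-1.2,"ty":-12,"jaw":0.08},{"tx":-1.2,"ty":-12,"jaw":0.08},{"tx":-1.2,"ty":-12,"jaw":0.08},{"tx":-1.2,"ty":-10,"jaw":0.08}]' | python3 shift.py
python3 jars.py
python3 go.py 0.5534 -0.407 0.11 90
```

```text
clock: 29.42
tcp_pos: [0.5506, -0.1121, 0.3661]
orientation: [0.001, 3.141, -0.0]
force: [-0.2, 0.4, 0.2]
gripper_width: 0.08
grasp_force: 0.0
379.8 331.8 10.9 [ 0.3301 -0.303 ]
420.0 239.1 10.2 [ 0.5533 -0.4069]
grasp [ 0.5508 -0.1175  0.1991] tool d [-0.0036 -0.2891  0.0901] rot [-0.004  0.001 -0.004] joints [-0.3   0.05  1.64 -0.    1.45 -1.87] F [-1.8 -3.7  0.3] w 0.0799 0.0
```

To row units: -0.06 m is -12, -0.055 m is -11.

```bash
echo '[{"ty":-10,"jaw":0.075},{"tx":-0.2,"ty":-12,"jaw":0.075},{"tx":-0.3,"ty":-12,"jaw":0.075},{"tx":-0.2,"ty":-11,"tz":4,"jaw":0.075},{"ty":-8,"tz":7,"jaw":0.075},{"ty":-3.8,"tz":7,"jaw":0.075},{"jaw":0.075},{"jaw":0.075}]' | python3 shift.py 15
python3 go.py 0.5533 -0.407 0.05 90
```

```text
clock: 30.48
tcp_pos: [0.5547, -0.3932, 0.2771]
orientation: [-0.0, 3.141, -0.0]
force: [-0.4, -0.5, 1.2]
gripper_width: 0.0752
grasp_force: 0.0
grasp [ 0.5548 -0.3932  0.1101] tool d [ 0.0016 -0.0138  0.0601] rot [-0.     0.001  0.   ] joints [-0.69  0.43  1.37  0.    1.34 -2.26] F [-0.4 -0.5  1.2] w 0.0752 0.0
```

```bash
echo '[{"tx":0.32,"ty":-2.76,"jaw":0.075},{"tz":6,"jaw":0.075},{"tz":4.4,"jaw":0.075},{"tz":1.6,"jaw":0.075},{"jaw":0.075},{"jaw":0.04},{"jaw":0.04},{"jaw":0.04},{"jaw":0.04}]' | python3 shift.py 20
python3 go.py 0.432 0.17 0.2 90
```

```text
clock: 31.6
tcp_pos: [0.5529, -0.4079, 0.217]
orientation: [0.0, 3.14, -0.002]
force: [0.1, 0.5, 3.9]
gripper_width: 0.0538
grasp_force: 20.0
grasp [ 0.5531 -0.4081  0.05  ] tool d [ 0.121   0.5779 -0.1507] rot [-0.001  0.001 -0.   ] joints [-0.71  0.51  1.38 -0.    1.25 -2.28] F [0.1 0.5 3.9] w 0.0538 20.001057386398315
```

To row units: 0.06 m is 12, 0.058 m is 11.6.

```bash
echo '[{"tz":-6,"jaw":0.04},{"tz":-8,"jaw":0.04},{"tz":-9,"jaw":0.04},{"ty":6,"tz":-7.14,"jaw":0.04},{"ty":10,"jaw":0.04},{"ty":11.6,"jaw":0.04},{"ty":12,"jaw":0.04},{"ty":12,"jaw":0.04},{"ty":12,"jaw":0.04},{"ty":12,"jaw":0.04},{"ty":12,"jaw":0.04},{"ty":10,"jaw":0.04}]' | python3 shift.py
echo '[{"tx":2,"ty":10,"jaw":0.04},{"tx":7,"ty":6,"jaw":0.04},{"tx":8,"ty":2,"jaw":0.04},{"tx":5,"jaw":0.04},{"tx":2.2,"jaw":0.04},{"jaw":0.04},{"jaw":0.04}]' | python3 shift.py
python3 go.py 0.432 0.17 0.09 90
```

```text
clock: 33.1
tcp_pos: [0.552, 0.0827, 0.3663]
orientation: [0.001, -3.141, -0.0]
force: [1.1, 0.2, -1.5]
gripper_width: 0.0538
grasp_force: 20.0
clock: 33.98
tcp_pos: [0.4324, 0.1702, 0.3668]
orientation: [0.001, 3.141, 0.0]
force: [-0.1, 0.1, -1.4]
gripper_width: 0.0538
grasp_force: 20.0
grasp [0.4325 0.1702 0.1998] tool d [ 0.0005 -0.0002  0.1098] rot [ 0.     0.001 -0.001] joints [ 0.26 -0.22  1.9  -0.    1.46 -1.31] F [-0.1  0.1 -1.4] w 0.0538 19.999408721923828
```

To row units: 0.035 m is 7, 0.03 m is 6.

```bash
echo '[{"tz":6,"jaw":0.04},{"tz":7,"jaw":0.04},{"tz":5,"jaw":0.04},{"tz":2,"jaw":0.04},{"tz":1,"jaw":0.04},{"tz":0.4,"jaw":0.04},{"tz":0.4,"jaw":0.04},{"jaw":0.04},{"jaw":0.04}]' | python3 shift.py
echo '[{"tz":0.2,"jaw":0.04},{"tz":0.2,"jaw":0.04},{"jaw":0.04},{"jaw":0.04}]' | python3 shift.py
```

```text
clock: 35.1
tcp_pos: [0.4318, 0.1704, 0.2581]
orientation: [0.0, 3.141, 0.0]
force: [0.4, -0.3, -2.3]
gripper_width: 0.054
grasp_force: 20.0
clock: 35.6
tcp_pos: [0.4319, 0.1705, 0.257]
orientation: [-0.0, 3.141, 0.0]
force: [-6.2, -1.0, 9.9]
gripper_width: 0.0541
grasp_force: 20.0
```

To row units: -0.06 m is -12, -0.05 m is -10.

```bash
echo '[{"tz":-0.06,"jaw":0.058},{"jaw":0.065},{"jaw":0.08},{"jaw":0.08},{"tz":-6,"jaw":0.08},{"tz":-10,"jaw":0.08},{"tz":-12,"jaw":0.06},{"ty":-2,"tz":-12,"jaw":0.06},{"tz":-12,"jaw":0.06},{"tz":-10,"jaw":0.06},{"tz":-5,"jaw":0.06},{"jaw":0.06}]' | python3 shift.py
python3 go.py 0.520 0.4035 0.42 90.5
python3 - <<'E'
from station import env
from h import *
f=env.grab_frame("top");save(f,"t3.png",(80,160,480,360),2)
f=env.grab_frame("wrist");save(f,"w3.png")
E
```

```text
clock: 37.1
tcp_pos: [0.4317, 0.1604, 0.5931]
orientation: [0.0, 3.137, 0.002]
force: [-0.4, -0.3, 0.3]
gripper_width: 0.0596
grasp_force: 0.0
grasp [0.4324 0.1606 0.4261] tool d [-0.0875  0.2429  0.0067] rot [ 0.001  0.004 -0.009] joints [ 0.24 -0.24  1.51 -0.    1.87 -1.33] F [-0.4 -0.3  0.3] w 0.0596 0.0
```

View pics/w3.png

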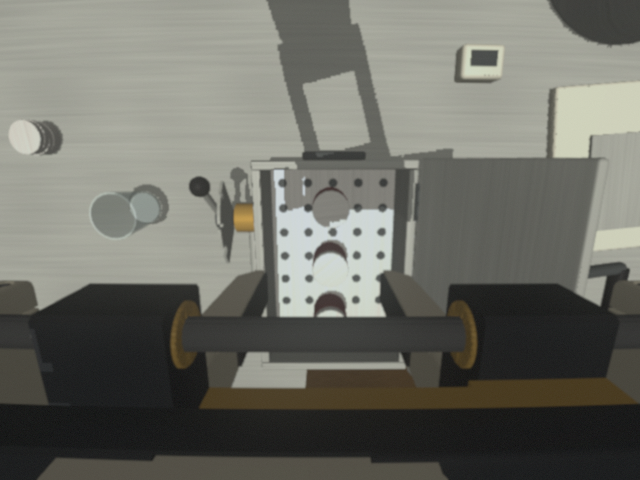

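View pics/t3.png

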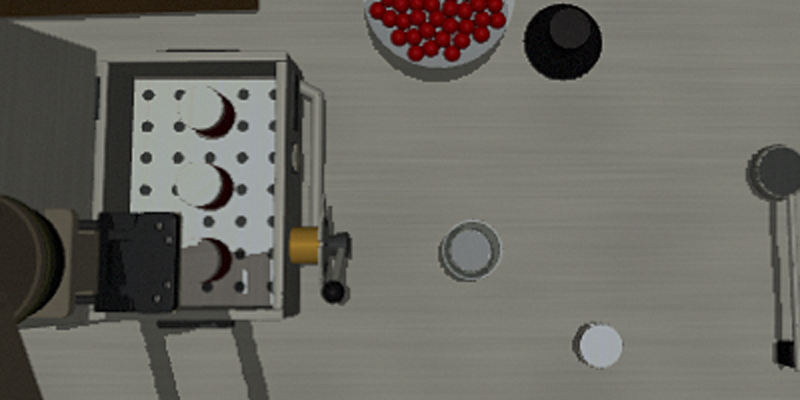

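To row units: 0.0486 m is 9.72, 0.0485 m is 9.7, -0.005 rad is -0.025.

```bash
echo '[{"tx":-3.5,"ty":9.72,"az":-0.025,"jaw":0.06},{"tx":-3.5,"ty":9.72,"az":-0.02,"jaw":0.06},{"tx":-3.5,"ty":9.72,"jaw":0.06},{"tx":-3.5,"ty":9.72,"jaw":0.06},{"tx":-3.5,"ty":9.7,"tz":1.2,"jaw":0.06},{"jaw":0.06},{"jaw":0.06},{"jaw":0.06}]' | python3 shift.py 25
python3 go.py 0.520 0.4035 0.324 90.5
```

```text
clock: 38.2
tcp_pos: [0.5174, 0.4028, 0.5858]
orientation: [-0.013, 3.141, 0.001]
force: [0.1, -0.6, 0.1]
gripper_width: 0.0599
grasp_force: 0.0
grasp [0.5175 0.4028 0.4188] tool d [-0.0024  0.0006  0.0948] rot [ 0.     0.001 -0.001] joints [ 0.58  0.29  0.98 -0.    1.87 -1.  ] F [ 0.1 -0.6  0.1] w 0.0599 0.0
```

```bash
echo '[{"tx":-0.48,"ty":0.12,"tz":6,"jaw":0.06},{"tz":6,"jaw":0.06},{"tz":5,"jaw":0.06},{"tz":2,"jaw":0.06},{"jaw":0.06},{"jaw":0},{"jaw":0},{"jaw":0},{"jaw":0},{"jaw":0}]' | python3 shift.py 25
python3 go.py 0.520 0.403 0.32 90.5
python3 - <<'E'
import numpy as np
a=np.linspace(1.85,0,37);p=2.869-a
for r in (.226,):
  y=r*np.cos(p);z=r*np.sin(p)
  print([[float(round(u,4)),float(round(-v,4))] for u,v in zip(np.diff(y),np.diff(z))])
E
```

```text
clock: 39.45
tcp_pos: [0.5202, 0.4038, 0.4899]
orientation: [0.013, -3.141, 0.004]
force: [-2.9, -17.4, 5.1]
gripper_width: 0.0149
grasp_force: 8.8
grasp [0.5201 0.4033 0.3229] tool d [ 0.0001 -0.0003  0.0029] rot [-0.003 -0.    -0.001] joints [ 0.58  0.27  1.17 -0.    1.7  -1.  ] F [ -2.9 -17.4   5.1] w 0.0149 8.760673105716705
[[-0.01, -0.0058], [-0.0103, -0.0053], [-0.0106, -0.0048], [-0.0108, -0.0042], [-0.011, -0.0037], [-0.0112, -0.0031], [-0.0113, -0.0025], [-0.0115, -0.0019], [-0.0115, -0.0013], [-0.0116, -0.0007], [-0.0116, -0.0001], [-0.0116, 0.0005], [-0.0116, 0.0011], [-0.0115, 0.0016], [-0.0114, 0.0022], [-0.0113, 0.0028], [-0.0111, 0.0034], [-0.0109, 0.004], [-0.0107, 0.0045], [-0.0105, 0.0051], [-0.0102, 0.0056], [-0.0099, 0.0061], [-0.0096, 0.0066], [-0.0092, 0.0071], [-0.0088, 0.0075], [-0.0084, 0.008], [-0.008, 0.0084], [-0.0076, 0.0088], [-0.0071, 0.0092], [-0.0066, 0.0095], [-0.0061, 0.0099], [-0.0056, 0.0102], [-0.0051, 0.0104], [-0.0045, 0.0107], [-0.004, 0.0109], [-0.0034, 0.0111]]
```

To row units: -0.0112 m is -2.24, -0.011 m is -2.2.

```bash
echo '[{"jaw":0},{"ty":-2,"tz":-1.16,"jaw":0},{"ty":-2.06,"tz":-1.06,"jaw":0},{"ty":-2.12,"tz":-0.96,"jaw":0},{"ty":-2.16,"tz":-0.84,"jaw":0},{"ty":-2.2,"tz":-0.74,"jaw":0},{"ty":-2.24,"tz":-0.62,"jaw":0},{"jaw":0}]' | python3 shift.py
python3 go.py 0.520 0.34 0.355 90.5
```

```text
clock: 40.45
tcp_pos: [0.5203, 0.3398, 0.5182]
orientation: [-0.013, 3.141, 0.001]
force: [-5.0, 0.9, 3.6]
gripper_width: 0.0133
grasp_force: 25.0
grasp [0.5204 0.3399 0.3512] tool d [ 0.0004  0.0001 -0.0038] rot [ 0.001  0.001 -0.   ] joints [ 0.5   0.17  1.24  0.    1.73 -1.08] F [-5.   0.9  3.6] w 0.0133 24.999611377716064
```

To row units: -0.0116 m is -2.32, -0.0115 m is -2.3.

```bash
echo '[{"ty":-2.26,"tz":-0.5,"jaw":0},{"ty":-2.3,"tz":-0.44,"jaw":0},{"ty":-2.3,"tz":-0.32,"jaw":0},{"ty":-2.32,"tz":-0.2,"jaw":0},{"ty":-2.32,"tz":-0.02,"jaw":0},{"ty":-2.32,"tz":0.1,"jaw":0},{"ty":-2.32,"tz":0.22,"jaw":0},{"ty":-2.3,"tz":0.32,"jaw":0},{"ty":-2.28,"tz":0.44,"jaw":0},{"jaw":0}]' | python3 shift.py
python3 go.py 0.520 0.25 0.355 90.5
```

```text
clock: 41.7
tcp_pos: [0.5217, 0.2356, 0.5184]
orientation: [0.012, -3.141, 0.002]
force: [-6.0, -1.6, 0.8]
gripper_width: 0.013
grasp_force: 25.0
grasp [0.5216 0.2354 0.3514] tool d [ 0.0015  0.0146 -0.0036] rot [-0.001 -0.001 -0.001] joints [ 0.33  0.04  1.38 -0.    1.72 -1.24] F [-6.  -1.6  0.8] w 0.013 25.0139120221138
```

```bash
echo '[{"ty":-2.26,"tz":0.56,"jaw":0},{"ty":-2.22,"tz":0.68,"jaw":0},{"ty":-2.18,"tz":0.8,"jaw":0},{"ty":-2.14,"tz":0.9,"jaw":0},{"ty":-2.1,"tz":1.02,"jaw":0},{"ty":-2.04,"tz":1.12,"jaw":0},{"ty":-1.98,"tz":1.22,"jaw":0},{"ty":-1.92,"tz":1.32,"jaw":0},{"ty":-1.84,"tz":1.42,"jaw":0},{"jaw":0}]' | python3 shift.py
python3 go.py 0.520 0.12 0.28 90.5
```

```text
clock: 42.95
tcp_pos: [0.5224, 0.1425, 0.4728]
orientation: [0.012, -3.141, 0.002]
force: [-2.9, -2.2, -1.0]
gripper_width: 0.0132
grasp_force: 25.0
grasp [0.5223 0.1423 0.3058] tool d [ 0.0025 -0.0223  0.0258] rot [-0.001 -0.001 -0.001] joints [ 0.17 -0.05  1.55 -0.    1.64 -1.41] F [-2.9 -2.2 -1. ] w 0.0132 25.00093549489975
```

To row units: 0.0104 m is 2.08, 0.0102 m is 2.04.

```bash
echo '[{"ty":-1.76,"tz":1.5,"jaw":0},{"ty":-1.68,"tz":1.6,"jaw":0},{"ty":-1.6,"tz":1.68,"jaw":0},{"ty":-1.52,"tz":1.76,"jaw":0},{"ty":-1.42,"tz":1.84,"jaw":0},{"ty":-1.32,"tz":1.9,"jaw":0},{"ty":-1.22,"tz":1.98,"jaw":0},{"ty":-1.12,"tz":2.04,"jaw":0},{"ty":-1.02,"tz":2.08,"jaw":0},{"jaw":0}]' | python3 shift.py
python3 go.py 0.520 0.071 0.1924 90.5
```

```text
clock: 44.2
tcp_pos: [0.5229, 0.08, 0.3906]
orientation: [0.013, -3.141, 0.0]
force: [-2.9, 1.1, -2.8]
gripper_width: 0.0134
grasp_force: 25.0
grasp [0.5228 0.08   0.2236] tool d [ 0.0028 -0.0089  0.0312] rot [-0.    -0.001 -0.   ] joints [ 0.05 -0.05  1.7   0.    1.49 -1.52] F [-2.9  1.1 -2.8] w 0.0134 24.99659925699234
```

To row units: 0.006 m is 1.2, 0.005 m is 1.

```bash
echo '[{"ty":-0.46,"tz":1.2,"jaw":0},{"ty":-0.4,"tz":1.2,"jaw":0},{"ty":-0.32,"tz":1,"jaw":0},{"ty":-0.28,"tz":1,"jaw":0},{"ty":-0.16,"tz":0.6,"jaw":0},{"ty":-0.12,"tz":0.4,"jaw":0},{"jaw":0},{"jaw":0}]' | python3 shift.py
```

```text
clock: 45.2
tcp_pos: [0.523, 0.0712, 0.3649]
orientation: [0.014, -3.141, 0.002]
force: [-5.2, -2.5, -1.7]
gripper_width: 0.013
grasp_force: 25.0
```

```bash
echo '[{"ty":-0.06,"tz":0.4,"jaw":0},{"tz":0.2,"jaw":0},{"tz":0.2,"jaw":0},{"jaw":0},{"jaw":0}]' | python3 shift.py
echo '[{"tz":0.2,"jaw":0},{"tz":0.2,"jaw":0},{"jaw":0}]' | python3 shift.py
```

```text
clock: 45.82
tcp_pos: [0.5229, 0.0709, 0.3631]
orientation: [-0.014, 3.141, -0.002]
force: [-12.7, -4.4, 11.9]
gripper_width: 0.0132
grasp_force: 25.0
clock: 46.2
tcp_pos: [0.523, 0.0709, 0.3629]
orientation: [-0.014, 3.14, -0.002]
force: [-19.9, -3.5, 24.6]
gripper_width: 0.0131
grasp_force: 25.0
```

```bash
echo '[{"tz":-0.6,"jaw":0},{"jaw":0.02},{"jaw":0.03},{"jaw":0.05},{"jaw":0.06},{"tz":-6,"jaw":0.06},{"ty":-6,"tz":-10,"jaw":0.06},{"ty":-8,"tz":-4,"jaw":0.06},{"jaw":0.06}]' | python3 shift.py
echo '[{"az":0.8715,"jaw":0.06},{"az":0.8715,"jaw":0.06},{"az":0.8715,"jaw":0.06},{"az":0.8715,"jaw":0.06},{"az":0.8715,"jaw":0.06},{"az":0.8715,"jaw":0.06},{"az":0.8715,"jaw":0.06},{"az":0.8715,"jaw":0.06},{"az":0.9215,"jaw":0.06},{"jaw":0.06},{"jaw":0.06}]' | python3 shift.py 20
python3 go.py 0.400 0.006 0.155 0
python3 - <<'E'
from station import env
from h import *
f=env.grab_frame("scene");save(f,"s4.png",(280,60,480,280),2.7)
E
```

```text
clock: 47.32
tcp_pos: [0.5241, -0.0007, 0.4643]
orientation: [-0.01, 3.137, -0.002]
force: [0.6, -0.3, -0.8]
gripper_width: 0.0599
grasp_force: 0.0
clock: 48.7
tcp_pos: [0.5236, 0.0017, 0.4612]
orientation: [-2.215, -2.227, 0.001]
force: [0.2, 0.1, -0.3]
gripper_width: 0.06
grasp_force: 0.0
grasp [0.5234 0.0017 0.2942] tool d [ 0.0049 -0.1233  0.1393] rot [-0.001 -0.     0.006] joints [-0.09 -0.09  1.61  0.    1.62 -0.1 ] F [ 0.2  0.1 -0.3] w 0.06 0.0
```

View pics/s4.png

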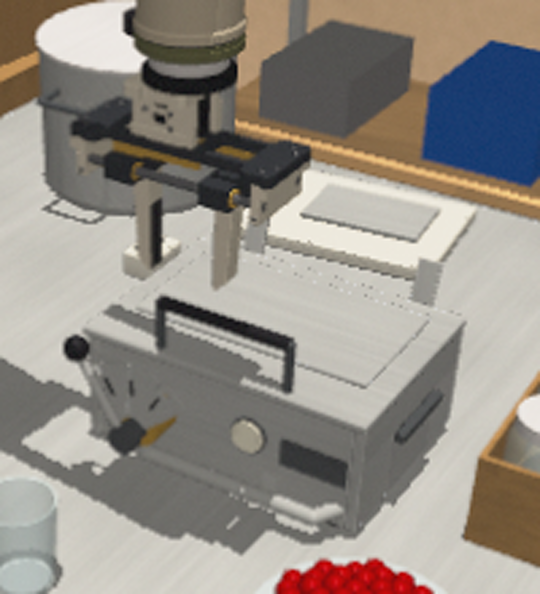

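```bash
echo '[{"tx":0.5,"ty":-10,"jaw":0.06},{"tx":0.48,"ty":-10,"jaw":0.06},{"ty":-4.66,"az":0.03,"jaw":0.06},{"jaw":0.06},{"tz":10,"jaw":0.06},{"tz":10,"jaw":0.06},{"tz":7,"jaw":0.06},{"jaw":0.06}]' | python3 shift.py
python3 go.py 0.399 0.006 0.16 0
```

```text
clock: 49.75
tcp_pos: [0.3997, 0.0062, 0.3239]
orientation: [-2.222, -2.214, 0.006]
force: [-0.1, -1.0, 1.1]
gripper_width: 0.06
grasp_force: 0.0
grasp [0.3987 0.0063 0.1569] tool d [-0.0003  0.0003 -0.0031] rot [-0.006 -0.001 -0.004] joints [-0.11 -0.39  2.11  0.    1.43 -0.11] F [-0.1 -1.   1.1] w 0.06 0.0
```

```bash
echo '[{"jaw":0.036},{"jaw":0.036},{"jaw":0.036},{"ty":2,"jaw":0.036},{"ty":2,"jaw":0.036},{"ty":2,"jaw":0.036},{"ty":2,"jaw":0.036},{"ty":2,"jaw":0.036},{"ty":1,"jaw":0.036},{"jaw":0.036},{"jaw":0.036}]' | python3 shift.py
echo '[{"jaw":0.07},{"jaw":0.07},{"jaw":0.07},{"tz":-10,"jaw":0.07},{"tz":-10,"jaw":0.07},{"tx":-6,"tz":-10,"jaw":0.07},{"jaw":0.07}]' | python3 shift.py
python3 - <<'E'
from station import env
from h import *
f=env.grab_frame("wrist");
print(proj(f,[(.399,.006,.155),(.451,.006,.17)])-[100,0])
save(f,"w5.png",(100,0,540,400))
f=env.grab_frame("scene");save(f,"s5.png")
E
```

```text
clock: 51.12
tcp_pos: [0.4552, 0.0058, 0.3267]
orientation: [-2.227, -2.216, 0.0]
force: [-0.5, 0.5, 0.3]
gripper_width: 0.0356
grasp_force: 0.0
clock: 52.0
tcp_pos: [0.4558, -0.0254, 0.4818]
orientation: [2.224, 2.209, 0.007]
force: [0.2, -1.0, 0.0]
gripper_width: 0.0698
grasp_force: 0.0
[[158.34435779 198.3455449 ]
 [214.58671584 199.78009155]]
```

View pics/w5.png

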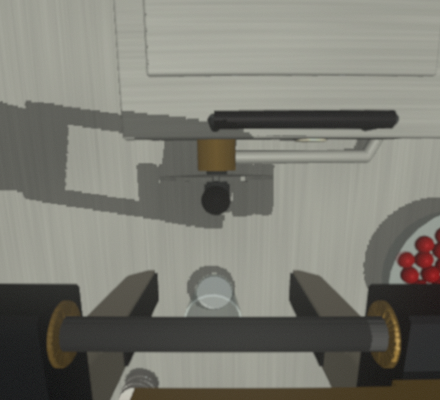

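View pics/s5.png

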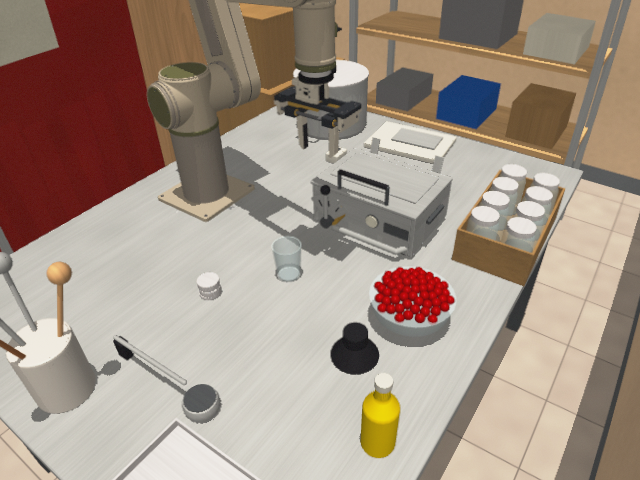

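The knob is at (215,199) in the wrist crop, within a pixel of where the middle notch should appear. The lid is shut, the counter is clear of sealed jars, and everything else is where it was.

```bash
python3 -c "
from station import env
print(env.sign_off())"
```

```text
the job is handed in; nothing more can be done
None
```

I handed the job in at about 52 s: the three sealed jars stand upright on the rack, the lid is fully shut and the lever is in its middle notch. The lever looked to be already upright in the middle notch at the start, and I threw it to shut from there before lifting the lid.

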